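# Lid and clamp on the rolling-pin pan

### The job

Close up the loaded steel pan of little rolling pins: set its rectangular lid squarely on it so that it sits flat all round - lower it, do not drop it - and let go. Then swing the clamp on the end of the pan over and fully down onto the lid. Leave the round lid and everything else on the bench where it is.

Things in the scene. Friction and masses are not known exactly. Their poses are not given: they have to be found in the camera images.
- pan: open rectangular metal pan holding wooden rolling pins, firmly fixed to the bench; outside 176 (its x) x 108 (its y) x 65 high (with a thin flange 4 to 5 proud), walls 4 thick, mouth 168 x 100, pins stay below 50 high. Origin: centre of the underside, on the bench; x along the pan towards the end with the clamp, z up. (mm)
- pan_lid: loose rectangular flat metal lid with black bridge handle, about 0.3 kg; plate 184 (its x) x 116 (its y) x 4 thick, underside of the plate 10 above the origin; beneath it a stepped lip 10 deep, 162 x 94 then 154 x 86, which drops into the pan's mouth with about 3 play each way. Origin: centre of the lip's underside (on the bench at the start); z up. Seated, the origin is 55 above the pan's origin; either way round fits. (mm)
- lid_handle (a point): centre of the lid's grip bar, 50 above the lid's origin; the bar lies along the lid's y, 70 long, 12 wide, 14 high, with free space of 29 between it and the plate save for a post 10 x 8 at 29 either side of the centre. (mm)
- clamp (a joint): angle of the clamp arm, rad: 0 = fully down, level above the lid (1 mm above a seated lid's plate, its stop); it starts at 1.8 to 2.2, leaning up and out over the pan's end; stop at 2.4. Friction hinge (about 0.06 N m): it stays where it is left, about 2 N at the tip moves it
- clamp_hinge (a point): the clamp's hinge axis, fixed on the pan at 106 along the pan's x, 73 above the bench; the axis lies along the pan's y. (mm)
- clamp_tip (a point): middle of the clamp arm's free end, 56 from the hinge. The arm is a flat dark steel bar 24 wide (along the pan's y), 6 thick; when down it points from the hinge towards the pan's middle, its end 50 from the pan's centre. (mm)
- round_lid: round metal pot lid, 150 across, 47 high, with a black knob; not for this pan, loose. Origin: centre of its underside. (mm)
- cutter: plain steel dough cutter ring, 72 across and 25 high; loose bystander, origin at the centre of its underside. (mm)
- dish: small white bowl, 76 across and 28 high; loose bystander, origin at the centre of its underside. (mm)
Not all that is in view belongs to the job. Leave any red look-alike of the pan alone.

How it is judged:
By the outcome, as a careful person would: the job done as asked, in the order asked, and still so for the second after the job is handed in, with the robot touching nothing.
It also fails if it takes over 56 s, if anything falls off the work surface, if the arm or the gripper's body presses on something with over 40 N, if the wrist force passes 120 N, or if a joint passes its speed limit or range.

### The arm

A 6-joint arm with a two-finger parallel gripper is mounted at the origin on the work surface. World frame = base frame: x ahead of the robot, y to its left, z up, the work surface at z = 0. Lengths are in m, angles in degrees, forces in N, time in s.
With the tool pointing down it reaches from about 0.4 to 0.825 m from the base axis. Payload 7 kg.
Tool frame: the origin (TCP) lies midway between the tips of the shut fingers; the grasp point (between the pads) lies 19 mm behind it; z points along the fingers, y is the direction in which the jaws open and shut (so a half turn about z gives the same grasp; the last joint's range is limited). The gripper opens to 88 mm and grips with 3 to 60 N. Pads are 19 mm wide; open, the fingers measure 130 mm over their backs; the gripper's body (78 mm by 193 mm) begins 47 mm behind the grasp point.
Start: joints at [92.424, 20.546, 0.682, 0, -70.136, -16.507], TCP at [0.164, 0.655, 0.227] pointing down, gripper open.
Joint ranges: [-176.03, 176.03], [-82.01, 121.73], [-58.28, 71.71], [-173.87, 95.51], [-174.79, -0.11], [-173.66, 173.66]. Speed limits (degrees/s): [136.94, 136.94, 172.46, 180, 180, 180].

### API

Orientations are given as a 3x3 rotation matrix whose columns are the frame's x, y, z axes.
In Python, from rig import robot gives the robot as it stands. Calls block until the motion is done:
- robot.goto(position, orientation): joint-space move of the TCP to a pose.
- robot.servo_line(position, ori=None, speed=0.15): straight line of the TCP; ori=None keeps the orientation; speed is the mean speed in m/s.
- robot.movej(angles): joint-space move.
- robot.move_gripper(opening): opening from 0.0 (shut) to 1.0 (fully open); the grip force is fixed at half the most; returns when the fingers have stopped.
- robot.dwell(seconds).
- robot.ik(position, orientation): joint angles nearest the present ones, or None.
- robot.grab_frame(name): name is "scene" or "top"; returns (picture, depth): 420x560x3 uint8, red, green, blue; 420x560 float32, m along the optical axis (not along the pixel's ray), 0 where there is no reading.
- robot.camera_info(name): a dict with "vfov" (degrees; the focal length in pixels is half the picture's height over the tangent of half this angle, whatever the lens; pixels are square), "cx", "cy" (the principal point, pixels), "view" (4x4, takes a point from world to camera coordinates). Camera axes: x right, y down, z forward; pixel columns grow to the right and rows downward; lengths in m; the calibration is good to about 2 mm. A picture is of the moment at which its call begins. camera_info takes no time and is no camera call.
A pose or a line that the arm cannot do raises robot.Unreachable and nothing moves.
- robot.job_done(): hands the job in, once; it reports no verdict.
Readings, each from a call of its own:
- robot.read_t(): time.
- robot.read_qpos(): joint angles.
- robot.read_qvel(): joint speeds.
- robot.read_effort(): joint torques, N m.
- robot.read_position(): TCP position.
- robot.read_tcp_rot(): TCP orientation.
- robot.read_force(): force on the tool from outside, world axes, zero at the start.
- robot.read_ft_torque(): the same for the moment, N m.
- robot.read_grip_width(): opening from 0.0 (shut) to 1.0 (fully open).
Only numpy, scipy, OpenCV 4.12 (cv2) and the standard library are available. Lean on these libraries where they do the work, as an engineer would, in place of code of your own. Each camera call takes 0.05 s, during which the arm holds its last target. There are 200 camera calls.

## Working session

There is one attempt and no reset: what is moved stays moved. The work goes in short steps, each a Python script; the robot and the scene stay as the last script left them, time stands still between calls to the robot, and variables do not carry over. Pictures are saved under pics/ and viewed, on a budget of 10 in all, crops included, one or two more only if the job needs it, and the job is handed in when it is done.

```bash
mkdir -p pics; ls; python3 - <<'E'
from rig import robot
import cv2,numpy as np
for n in ("scene","top"):
    p,d=robot.grab_frame(n); i=robot.camera_info(n); print(n,i["vfov"],i["cx"],i["cy"],np.round(i["view"],3).tolist(),(d==0).mean())
    cv2.imwrite(f"pics/{n}0.png",p[:,:,::-1]); np.savez(f"{n}0.npz",p=p,d=d)
print(robot.read_t())
E
```

```text
pics
scene 55.594226355571536 283.41389386860743 213.13059480874432 [[0.48, 0.877, -0.015, -0.263], [0.583, -0.332, -0.742, -0.19], [-0.655, 0.348, -0.671, 1.473], [0.0, 0.0, 0.0, 1.0]] 0.003945578231292517
top 43.088724639312524 284.62035862627505 209.80529722382994 [[-0.015, -1.0, -0.003, 0.018], [-0.976, 0.015, -0.218, 0.499], [0.218, -0.001, -0.976, 1.289], [0.0, 0.0, 0.0, 1.0]] 0.004034863945578232
0.1
```

View pics/scene0.png

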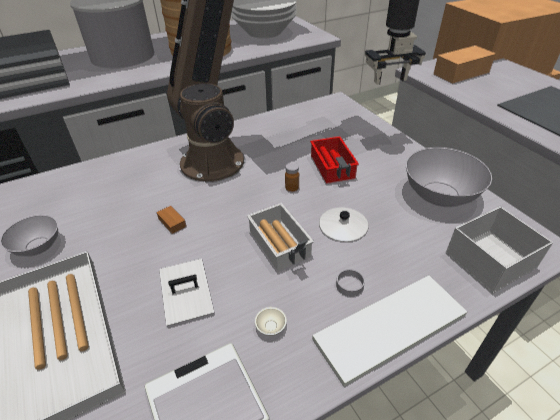

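View pics/top0.png

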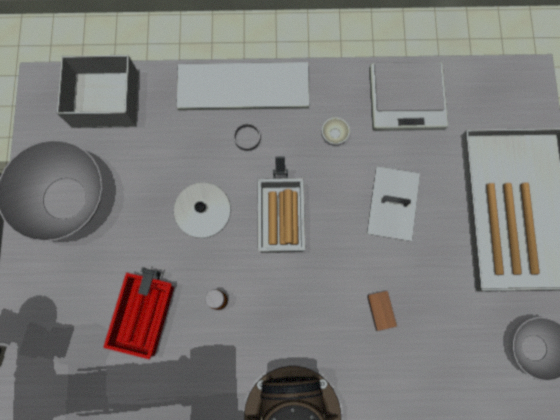

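Scene view: the steel pan with pins is at scene (280,238) / top (281,215), with its clamp at the far +x end at top (280,165). There are three candidate lids:
- The rectangular lid with a bridge handle, scene (186,290) / top (396,204), fits the description.
- The round lid, top (202,210), is not for this pan.
- The scale, top (409,95), is a bystander.

The red pan at top (140,315) is the look-alike. I'll confirm with a crop and measure.

```bash
cat > h.py <<'E'
from rig import robot
import numpy as np, cv2
def cam(n):
    i=robot.camera_info(n); return 210/np.tan(np.radians(i["vfov"]/2)),i["cx"],i["cy"],np.array(i["view"])
def cloud(n,d):
    f,cx,cy,V=cam(n); v,u=np.mgrid[:420,:560]
    P=np.stack([(u-cx)/f*d,(v-cy)/f*d,d],-1)
    return (P-V[:3,3])@V[:3,:3]
def rect(pts):
    """min-area rect of xy points: centre, sides(long,short), yaw of long side deg"""
    (c,s,a)=cv2.minAreaRect((pts*1000).astype(np.float32))
    if s[0]<s[1]: s=(s[1],s[0]); a+=90
    return np.round(c,1),np.round(s,1),round((a+90)%180-90,2)
E
python3 - <<'E'
from h import *
print(robot.camera_info("top").keys())
for n,bl,bp in (("top",(360,155,435,250),(245,145,320,260)),("scene",(150,250,225,330),(240,195,320,280))):
    z=np.load(n+"0.npz"); W=cloud(n,z["d"])
    ok=z["d"]>0
    tab=W[...,2][ok&(abs(W[...,2])<.006)]; print(n,"table z",np.median(tab))
    def box(b):
        m=np.zeros((420,560),bool); m[b[1]:b[3],b[0]:b[2]]=1; return m&ok
    Z=W[...,2]
    m=box(bl)&(Z>.008)&(Z<.022); print("lid plate",m.sum(),np.median(Z[m]),*rect(W[m][:,:2]))
    m=box(bl)&(Z>.045)&(Z<.075); print("bar",m.sum(),np.median(Z[m]),W[m].mean(0),*rect(W[m][:,:2]))
    m=box(bp)&(Z>.057)&(Z<.070); print("pan rim",m.sum(),np.median(Z[m]),*rect(W[m][:,:2]))
    m=box(bp)&(Z>.080); print("clamp",m.sum(),W[m].mean(0),W[m].min(0),W[m].max(0), W[m][Z[m].argmax()])
p=[cv2.resize(np.load(n+"0.npz")["p"][b[1]:b[3],b[0]:b[2],::-1],(390,390),interpolation=cv2.INTER_CUBIC) for n,b in (("scene",(145,245,225,325)),("scene",(240,195,320,275)))]
cv2.imwrite("pics/crop.png",np.hstack(p))
E
```

```text
dict_keys(['vfov', 'cx', 'cy', 'view'])
top table z 0.0009218593728677482
lid plate 2880 0.01486338113313863 [ 528.1 -283.5] [253.8 182.4] -1.12
bar 147 0.05658372446597855 [ 0.52193164 -0.27386427  0.05640173] [ 522.8 -274.1] [69.2 13. ] 79.4
pan rim 749 0.06509797175761398 [492.9  19.5] [195.5 115.2] -0.14
clamp 159 [0.60527529 0.02059686 0.10453229] [0.58740915 0.0025913  0.08003054] [0.62065229 0.03771824 0.1288484 ] [0.614682   0.02661663 0.1288484 ]
scene table z -0.0013436405928852388
lid plate 2418 0.012619053860083114 [ 521.4 -275.6] [188.  116.2] -10.52
bar 162 0.05417448981517039 [ 0.52465482 -0.27634675  0.05323538] [ 523.1 -275.6] [69.8 13.7] 79.46
pan rim 549 0.06261897674522976 [497.5  18.8] [207.8 118.2] -0.14
clamp 66 [0.61015991 0.01697134 0.1060135 ] [0.59813777 0.00690523 0.08017433] [0.61934414 0.03155695 0.12645444] [0.61934414 0.01787434 0.12645444]
```

View pics/crop.png

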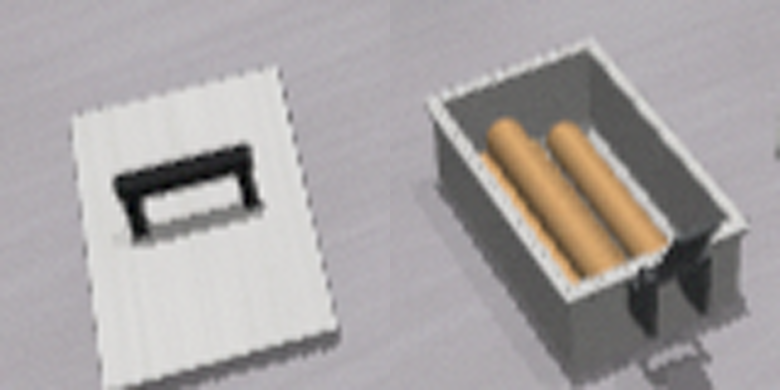

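Crop confirms: flat rectangular lid with bridge handle, and grey pan with pins and dark clamp. Next I'll refine the pan pose and grasp the lid.

```bash
cat >> h.py <<'E'
def panfit(n,P,D,b,zlo=.055,zhi=.072):
    """outer rim edges from bright rim pixels -> per edge line"""
    W=cloud(n,D); Z=W[...,2]; m=np.zeros(D.shape,bool); m[b[1]:b[3],b[0]:b[2]]=1
    m&=(D>0)&(Z>zlo)&(Z<zhi)&(P.min(-1)>120)
    return W[m]
def R(yaw):  # tool down, tool y axis at yaw (deg) in the xy plane
    c,s=np.cos(np.radians(yaw)),np.sin(np.radians(yaw))
    y=np.array([c,s,0]); z=np.array([0,0,-1.]); return np.column_stack([np.cross(y,z),y,z])
E
python3 - <<'E'
from h import *
for n,b in (("top",(245,145,320,260)),("scene",(240,195,320,280))):
    z=np.load(n+"0.npz"); w=panfit(n,z["p"],z["d"],b)
    print(n,len(w),*rect(w[:,:2]), np.percentile(w[:,0],[0,.5,99.5,100]).round(4),np.percentile(w[:,1],[0,.5,99.5,100]).round(4))
    # long side lines: per x-bin extreme y
    for s in (1,-1):
        xs,ys=[],[]
        for x in np.arange(.41,.57,.01):
            k=w[abs(w[:,0]-x)<.005]
            if len(k): xs.append(x); ys.append((s*k[:,1]).max()*s)
        if len(xs)>3: p=np.polyfit(xs,ys,1); print(" side",s,"slope deg",np.degrees(p[0]).round(2),"y at .49",np.polyval(p,.49).round(4))
print(robot.read_tcp_rot().round(2).tolist())
for yaw in (79.5-90,169.5): print(yaw,robot.ik([.5225,-.275,.12],R(yaw)),robot.ik([.488,.019,.2],R(yaw+10.5)))
E
```

```text
top 722 [487.8  19.5] [185.3 115.2] -0.14 [0.3952 0.3955 0.5797 0.5804] [-0.0381 -0.0379  0.0772  0.0773]
 side 1 slope deg -0.22 y at .49 0.0769
 side -1 slope deg 0.02 y at .49 -0.037
scene 413 [486.7  19.3] [186.3 117.3] -0.06 [0.3936 0.3938 0.5796 0.5799] [-0.0395 -0.039   0.0776  0.0779]
 side 1 slope deg 0.05 y at .49 0.0764
 side -1 slope deg -0.11 y at .49 -0.0387
[[0.97, -0.24, -0.0], [-0.24, -0.97, -0.0], [0.0, 0.0, -1.0]]
-10.5 None [ 25.35445281   3.96069704 -24.49872146   0.         -61.5405815
 154.64554719]
169.5 [ -8.80284265  17.81926933 -18.33378367   0.         -53.84694699
  -1.69715735] [ 25.35445281   3.96069704 -24.49872146   0.         -61.5405815
 -25.35445281]
```

```bash
python3 - <<'E'
from h import *
L=[.5225,-.2748]; r=R(169.5)
robot.goto([*L,.14],r); robot.servo_line([*L,.031],speed=.08)
f0=robot.read_force(); robot.move_gripper(0.0); print("w",robot.read_grip_width(),robot.read_position(),f0,robot.read_force())
robot.servo_line([*L,.061],speed=.06); print(robot.read_force())
robot.servo_line([*L,.19],speed=.15)
robot.goto([.4872,.0195,.19],R(179.9)); robot.servo_line([.4872,.0195,.115],speed=.1); robot.dwell(.3)
print(robot.read_position(),robot.read_force(),robot.read_grip_width(),robot.read_t())
for n in ("scene","top"):
    p,d=robot.grab_frame(n); cv2.imwrite(f"pics/{n}1.png",p[:,:,::-1]); np.savez(f"{n}1.npz",p=p,d=d)
a=cv2.imread("pics/scene1.png")[150:300,190:350]; b=cv2.imread("pics/top1.png")[130:280,205:365]
cv2.imwrite("pics/hover.png",np.hstack([cv2.resize(x,(400,375)) for x in (a,b)]))
E
```

```text
w 0.1346031227910762 [ 0.52236196 -0.27476831  0.03097449] [-0.02265019 -1.13993564 -0.05440794] [-0.60335621  1.07311114 -0.46858645]
[-0.98108965  0.35933697 -2.04840871]
[0.487416   0.01963495 0.11542748] [-0.55857213 -0.63652079 -1.9287359 ] 0.13480862177239664 10.275
```

View pics/hover.png

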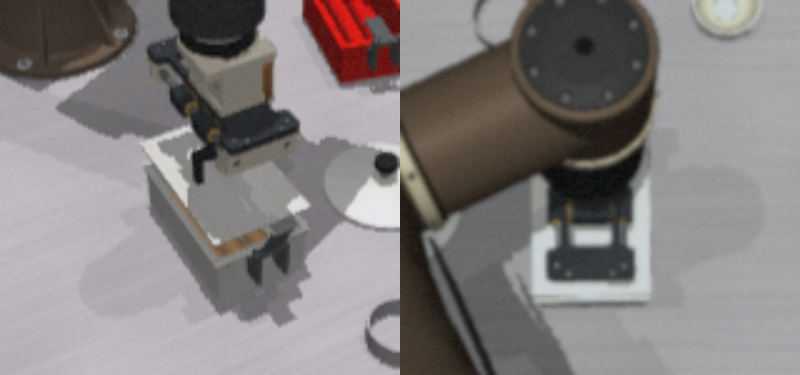

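The lid is held level above the pan, in scene crop (225,190) and top crop (590,240). Next I'll measure its plate edges from depth and compare them with the rim.

```bash
python3 - <<'E'
from h import *
for n,b in (("top",(240,140,330,270)),("scene",(235,190,330,270))):
    z=np.load(n+"1.npz"); W=cloud(n,z["d"]); Z=W[...,2]; m=np.zeros((420,560),bool); m[b[1]:b[3],b[0]:b[2]]=1
    m&=(z["d"]>0)&(Z>.088)&(Z<.106)&(z["p"].min(-1)>110)&(W[...,0]<.59)
    w=W[m]; print(n,len(w),*rect(w[:,:2]),np.median(w[:,2]),np.percentile(w[:,0],[0,.5,99.5,100]).round(4),np.percentile(w[:,1],[0,.5,99.5,100]).round(4))
    for lo in (.40,.44,.48,.52,.56):
        k=w[abs(w[:,0]-lo)<.01]
        if len(k): print(lo,len(k),k[:,1].min().round(4),k[:,1].max().round(4),np.median(k[:,2]).round(4))
E
```

```text
top 1029 [475.2  19.7] [156.7 116.3] -0.37 0.0990553695853734 [0.3966 0.397  0.5364 0.5532] [-0.0382 -0.0379  0.0779  0.0784]
0.4 271 -0.0379 0.0784 0.0989
0.44 155 -0.0366 0.0779 0.0992
0.48 101 -0.0372 0.0778 0.0991
0.52 38 -0.0382 0.0749 0.0997
0.56 1 -0.0363 -0.0363 0.1009
scene 1398 [487.5  18.2] [186.9 116.5] 0.95 0.09668193805218135 [0.3947 0.3972 0.5797 0.5809] [-0.0402 -0.039   0.0752  0.0772]
0.4 75 -0.0391 0.0254 0.0965
0.44 85 -0.0397 0.0218 0.0968
0.48 82 -0.0402 0.0179 0.0969
0.52 215 -0.0372 0.0767 0.0965
0.56 237 -0.0384 0.0753 0.0968
```

```bash
python3 - <<'E'
from h import *
c=[.4866,.0194]
f0=robot.read_force()
for z in (.100,.096,.093,.090,.088,.0872,.0866,.0861,.0857):
    robot.servo_line([*c,z],speed=.03); f=robot.read_force()-f0; print(z,robot.read_position().round(4),f.round(2),robot.read_ft_torque().round(2))
    if f[2]>6 or np.hypot(*f[:2])>12: break
print(robot.read_t())
E
```

```text
0.1 [0.4866 0.0194 0.0999] [-0.19  0.97 -0.75] [0.06 0.01 0.01]
0.096 [0.4864 0.0194 0.0958] [ 0.33  0.73 -0.6 ] [ 0.12 -0.07  0.01]
0.093 [0.4864 0.0193 0.0928] [0.27 0.35 0.06] [ 0.06 -0.    0.02]
0.09 [0.4865 0.0194 0.0898] [-0.83  0.29 -0.1 ] [ 0.05 -0.11  0.06]
0.088 [0.4865 0.0194 0.0879] [ 0.84 -0.07 -0.39] [ 0.07 -0.04  0.  ]
0.0872 [0.4866 0.0194 0.0872] [-0.11  0.55 -1.18] [ 0.11  0.01 -0.01]
0.0866 [0.4866 0.0194 0.0866] [ 0.19 -0.01  0.54] [ 0.08 -0.04  0.06]
0.0861 [0.4866 0.0194 0.0861] [ 0.02 -0.88 -0.19] [ 0.11 -0.06 -0.01]
0.0857 [0.4867 0.0194 0.0859] [-1.35  0.34  3.63] [0.18 0.48 0.02]
13.0583
```

Contact came at exactly the seated height. Releasing, backing off and looking.

```bash
python3 - <<'E'
from h import *
robot.move_gripper(0.6)
p0=robot.read_position(); robot.servo_line([p0[0],p0[1],.14],speed=.06)
robot.servo_line([p0[0],p0[1],.25],speed=.2)
robot.goto([.55,.25,.25],R(179.9)); 
robot.move_gripper(0.0); robot.dwell(.2)
for n,b in (("scene",(240,185,320,280)),("top",(245,145,320,260))):
    p,d=robot.grab_frame(n); cv2.imwrite(f"pics/{n}2.png",p[:,:,::-1]); np.savez(f"{n}2.npz",p=p,d=d)
    W=cloud(n,d);Z=W[...,2]; m=np.zeros((420,560),bool); m[b[1]:b[3],b[0]:b[2]]=1
    k=m&(d>0)&(Z>.058)&(Z<.078)&(p.min(-1)>120); w=W[k]
    A=np.c_[w[:,:2]-[.487,.0195],np.ones(len(w))]; s=np.linalg.lstsq(A,w[:,2],rcond=None)[0]
    print(n,len(w),*rect(w[:,:2]),"tilt deg",np.degrees(s[:2]).round(2),"z",s[2].round(4))
    k=m&(d>0)&(Z>.085)&(W[...,0]>.56)&(W[...,0]<.66); w=W[k]; print("clamp",w.min(0).round(4),w.max(0).round(4),w[w[:,2]>.115].mean(0).round(4))
print(robot.read_t(),robot.ik([.65,.0195,.2],R(90)),robot.ik([.65,.0195,.2],R(-90)))
a=cv2.imread("pics/scene2.png")[170:290,220:340]; b=cv2.imread("pics/top2.png")[135:275,210:350]
cv2.imwrite("pics/seat.png",np.hstack([cv2.resize(x,(400,400)) for x in (a,b)]))
E
```

```text
scene 1672 [486.7  18.8] [187.4 118. ] 0.2 tilt deg [-0.01 -0.18] z 0.0671
clamp [0.5988 0.007  0.0856] [0.6187 0.0321 0.1239] [0.6157 0.0177 0.1204]
top 3179 [489.3  19.2] [188.6 115.1] -0.28 tilt deg [ 0.17 -0.11] z 0.0697
clamp [0.5949 0.0095 0.085 ] [0.6202 0.0325 0.1291] [0.6139 0.0203 0.1216]
17.925 [  18.87255107   19.21276783   -4.82628324    0.          -65.96094893
 -108.87255107] [ 18.87255107  19.21276783  -4.82628324   0.         -65.96094893
  71.12744893]
```

View pics/seat.png

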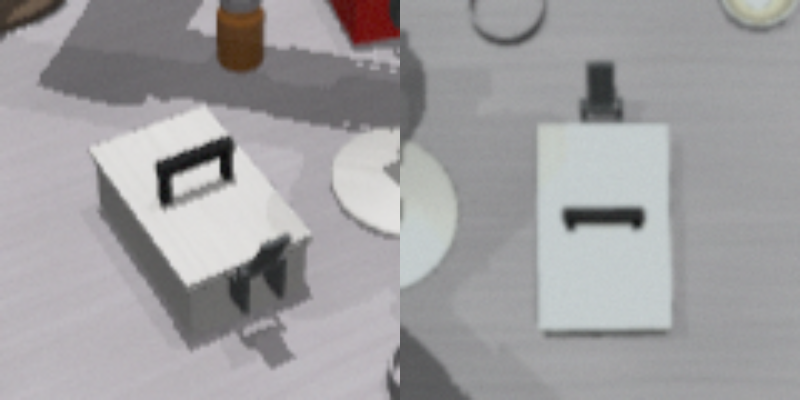

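Top crop: the lid is square on the pan, with the plate at z about 0.068–0.070 and tilt under 0.2°. The clamp stands up and leans out at (600,85). Swinging the clamp down with closed fingers.

```bash
python3 - <<'E'
from h import *
hx,y,hz=.593,.0195,.073
robot.goto([.672,y,.22],R(-90)); robot.servo_line([.672,y,.106],speed=.15)
f0=robot.read_force()
def go(x,z,v=.06):
    robot.servo_line([x,y,z],speed=v); f=robot.read_force()-f0; print(np.round([x,z],4),f.round(1)); return f
ok=True
for x in (.64,.62,.605,.59):
    if np.linalg.norm(go(x,.106))>20: ok=False;break
if ok:
    for t in np.radians([65,52,40,30,20,12,6,2]):
        c=np.array([hx,hz])+.042*np.array([-np.cos(t),np.sin(t)])+.003*np.array([np.sin(t),np.cos(t)])
        if np.linalg.norm(go(c[0]+.0095,c[1]))>20: ok=False;break
if ok:
    for z in (.0765,.076,.0755,.075,.0745,.074):
        if go(.5605,z,.03)[2]>9: break
print(ok,robot.read_position().round(4),robot.read_t())
E
```

```text
[0.64  0.106] [-0.5 -1.3 -0.5]
[0.62  0.106] [ 0.5 -0.  -0.8]
[0.605 0.106] [ 0.   0.2 -0.8]
[0.59  0.106] [-0.3  0.  -0.5]
[0.5875 0.1123] [-0.3 -0.6 -0.5]
[0.579  0.1079] [-1.4 -0.9 -0.4]
[0.5723 0.1023] [-0.1 -0.9 -0.4]
[0.5676 0.0966] [-0.6 -0.5  0.3]
[0.5641 0.0902] [-0.1 -0.7 -0.3]
[0.562  0.0847] [-0.  -1.1 -0.8]
[0.561  0.0804] [-0.8 -0.3  0. ]
[0.5606 0.0775] [-0.7 -1.2 -0.5]
[0.5605 0.0765] [-0.8 -1.5 -0.5]
[0.5605 0.076 ] [-2.6 -0.6  3.7]
[0.5605 0.0755] [-4.4  0.3  8.2]
[0.5605 0.075 ] [-5.9 -0.6 11.3]
True [0.5605 0.0195 0.0761] 25.7167
```

```bash
python3 - <<'E'
from h import *
robot.servo_line([.5605,.0195,.22],speed=.12); robot.goto([.55,.3,.25],R(-90)); robot.dwell(.3)
for n,b in (("scene",(240,185,320,280)),("top",(245,145,320,260))):
    p,d=robot.grab_frame(n); cv2.imwrite(f"pics/{n}3.png",p[:,:,::-1]); np.savez(f"{n}3.npz",p=p,d=d)
    W=cloud(n,d);Z=W[...,2]; m=np.zeros((420,560),bool); m[b[1]:b[3],b[0]:b[2]]=1
    w=W[m&(d>0)&(Z>.058)&(Z<.0735)&(p.min(-1)>120)]
    A=np.c_[w[:,:2]-[.487,.0195],np.ones(len(w))]; s=np.linalg.lstsq(A,w[:,2],rcond=None)[0]
    print(n,*rect(w[:,:2]),"tilt",np.degrees(s[:2]).round(2),"z",s[2].round(4))
    k=m&(d>0)&(W[...,0]>.535)&(W[...,0]<.585)&(abs(W[...,1]-.0195)<.014)&(p.max(-1)<100)&(Z>.06); w=W[k]
    print("arm",len(w),w.min(0).round(4),w.max(0).round(4),np.polyfit(w[:,0],w[:,2],1).round(3))
print(robot.read_t())
a=cv2.imread("pics/scene3.png")[170:290,220:340]; b=cv2.imread("pics/top3.png")
cv2.imwrite("pics/fin.png",np.hstack([cv2.resize(a,(300,300)),cv2.resize(b,(400,300))]))
E
```

```text
scene [486.7  18.6] [187.5 117.5] 0.37 tilt [ 0.02 -0.07] z 0.0671
arm 56 [0.5399 0.0075 0.0702] [0.5849 0.0282 0.0785] [-0.018  0.084]
top [487.4  19.2] [185.3 115.2] -0.27 tilt [ 0.02 -0.09] z 0.0694
arm 140 [0.5389 0.0102 0.0701] [0.5849 0.0304 0.0819] [-0.024  0.09 ]
28.5667
```

View pics/fin.png

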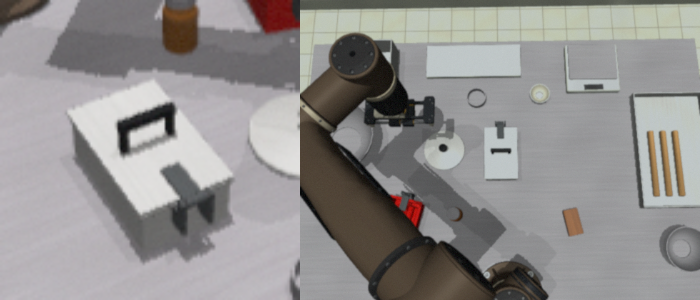

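The clamp is flat on the lid (crop (183,185)): slope under 1.5°, about 8 mm above the plate, which is what a fully-down arm should show. The lid is level, the gripper is clear, and the round lid, cutter and dish are where they were.

```bash
python3 -c "
from rig import robot
robot.job_done()"
```

```text
the job is handed in; nothing more can be done
```

The rectangular lid is on the steel pan and the clamp is fully down on it. I handed the job in; the last clock reading before that was about 28.6 s of the 56 s allowed.

- **Lid:** I gripped it by its bar, lowered it slowly until it made contact at the expected seated height (about 3.6 N), and let go. In the last check it was centred to within about 1 mm, its tilt was under 0.1°, and its plate was 67–69 mm above the bench (69 expected).
- **Clamp:** I swung it over with the closed fingers and pressed it onto its stop with about 11 N. It stopped with the fingertips at 76 mm, which is where the top of a fully lowered arm should be. The last pictures show it lying level, with a fitted slope of about 1.0–1.4°, which is within the depth noise.
- **Rest of the bench:** By eye, the round lid, cutter and dish have not moved, and the gripper was clear of everything. I did not measure their positions.
- **Disagreements:** The two cameras' heights differed by about 2 mm and their lid angles by about 0.6°, both small next to the lid's 3 mm of play. No check failed.

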